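# Key the marking gauge into the bao blank

## Task

First clear the hand drill off the wooden board: grip it at its balance point, carry it level, and lay it gently across the two V-notched saddles of its rest, either way round. Then pick up the steel-headed marking gauge at its balance point, carry it level, set it crosswise on the face of the board to one side of the groove, and draw it along the board until its keel drops fully into the hidden cross groove; stop there and let go. Leave everything else on the bench where it is.

Things in the scene. Friction and masses are not known exactly. Their poses are not given: they have to be found in the camera images.
- drill_balance (a point): Hand drill: its balance point, on the axis of its round wooden shaft (22 mm diameter, from 80 mm behind this point to 50 mm ahead). x runs along the drill to the brass cap. 206 mm long, 0.2 to 0.33 kg. Starts lying level on the board, along its length, over the groove, its axis 20 mm above the board's face (56 mm above the bench).
- drill_cap (a point): Middle of the drill's heavy hexagonal brass cap, 40 mm across flats, 26 mm long, 63 mm ahead of the balance point. At the other end of the shaft is a hexagonal steel chuck (also 40 mm, 18 mm long) with a 26 mm bit. The drill lies on flats of both hexagons.
- rest: Wooden drill rest, fixed: base 120 x 70 mm, 14 mm thick; origin at the centre of its underside, on the bench; x is the line the drill must lie along. Two V-notched saddles, each 10 mm thick, centred at x = -45 and +45 mm; V bottoms 40 mm and tops 66 mm above the bench, V sides at 45 degrees, 57 mm wide at the top.
- rest_seat (a point): Midway between the saddles, where the shaft's axis comes to lie: 56 mm above the bench. The saddles must bear on the round shaft, not on cap or chuck. With the drill's balance point about 10 mm from here towards the saddle at the cap's side (either way round), a gripper at the balance point stands clear between the saddles.
- gauge_balance (a point): Marking gauge: its balance point, on the bar's centre line, 18 mm above the keel's underside. Pale wooden bar 26 mm wide, top 36 mm above the keel's underside, from 135 mm behind this point to 35 mm ahead. x runs along the bar to the head. Under it a keel 16 mm wide, 7 mm deep, from 120 mm behind to 20 mm ahead. 0.27 to 0.44 kg. Starts standing level on its keel on the bench.
- gauge_head (a point): Middle of the gauge's heavy dark steel head, 50 mm ahead of the balance point and 30 mm above the keel's underside: 30 mm long, 46 mm wide, 46 mm high (its underside clears the board).
- carrier: Plywood base under the board, fixed, 140 mm (x) by 310 mm (y), 12 mm thick; origin at the centre of its underside on the bench. Crosswise means the gauge's x axis parallel to this x axis, either way round, bar about centred on the board. The gauge's balance point is then 54 mm above the bench on the face, 48 mm with its keel in the groove.
- face (a point): Point above the base's middle at the height of the board's face, 36 mm above the bench. The board (plain bao blank, fixed) is 130 mm (x) by 280 mm (y), centred in x, shifted by up to 30 mm in y. One groove, 22 mm wide, 6 mm deep, runs right across it parallel to x at the middle of the board's length, so within 30 mm in y of this point; else the face is flat.
- dish_mid (a point): Bystander: shallow brown ceramic dish, 136 mm across, 24 mm high; this point is at its middle, half-way up. Leave alone.
- jar_mid (a point): Bystander: squat olive-green glass jar with a lid, 76 mm across, 78 mm high; this point is at its middle, half-way up. Leave alone.
- punch_mid (a point): Bystander: steel centre punch lying flat, 131 mm long, 14 mm thick; this point is at its middle, half-way up. Leave alone.
- fish_mid (a point): Bystander: limewood fish carving, about 120 mm long, 36 mm wide, 31 mm high; this point is at its middle, half-way up. Leave alone.
- tin_mid (a point): Bystander: small metal tin, 64 mm across, 60 mm high; this point is at its middle, half-way up. Leave alone.
- block_mid (a point): Bystander: cork sanding block, 92 x 56 mm, 30 mm high; this point is at its middle, half-way up. Leave alone.
- gouge_mid (a point): Bystander: gouge with a wooden handle lying flat, 185 mm long, 24 mm high; this point is at its middle, half-way up. Leave alone.

How it is judged:
By the outcome, as a careful person would: the job done as asked, in the order asked, and still so for the second after the job is handed in, with the robot touching nothing.
It also fails if it takes over 72 s, if anything falls off the work surface, if the arm or the gripper's body presses on something with over 40 N, if the wrist force passes 120 N, or if a joint passes its speed limit or range.

## Robot

A 6-joint arm with a two-finger parallel gripper is mounted at the origin on the work surface. World frame = base frame: x ahead of the robot, y to its left, z up, the work surface at z = 0. Lengths are in m, angles in rad, forces in N, time in s.
With the tool pointing down it reaches from about 0.3 to 0.875 m from the base axis. Payload 4.2 kg.
Tool frame: the origin (TCP) lies where the fingers leave the gripper's body, on its centre line; the fingertips stand 73 mm ahead of it and the grasp point (between the pads) lies 54 mm ahead of it; z points along the fingers, y is the direction in which the jaws open and shut (so a half turn about z gives the same grasp; the last joint's range is limited). The gripper opens to 85 mm and grips with 20 to 120 N. Pads are 22 mm wide; open, the fingers measure 114 mm over their backs; the gripper's body (76 mm by 85 mm) begins 54 mm behind the grasp point. The pads swing forward as they close: fully open they stand 13 mm farther back than shut.
Start: joints at [1.265, 0.32, 1.565, -0, 1.257, -0.02], TCP at [0.162, 0.552, 0.304] pointing down, gripper open.
Joint ranges: [-3.11, 3.11], [-0.84, 2.01], [0.21, 2.61], [-1.34, 4.49], [0.05, 2.63], [-2.56, 2.56]. Speed limits (rad/s): [2.57, 2.57, 3.14, 3.14, 3.14, 3.14].

## Interface

Orientations are given as a unit quaternion [w, x, y, z].
In Python, from cell import * gives the robot as it stands.
- The arm moves only by the tool send_rows, never from a script. Its argument "steps" is a list of rows, each a list of 7 numbers: the turn, a rotation vector about the tool's x, y, z in degrees, then the shift along the tool's x, y, z in m, then the closure, from 0 (fully open) to 1 (shut). In form: [[rx, ry, rz, x, y, z, grip], ...]. A call has 1 to 20 rows; each row is the pose to reach, as a shift and turn from the pose commanded when the call began, along the tool's axes at that moment; what a row does not reach only later rows make up. A row lasts 1/8 s, in which the tool goes at most 62.5 mm and 10.7 degrees, less where a joint would pass 70% of its speed; a pose out of reach is approached as far as the arm can. A call with a gripper value outside its range is refused whole. The fingers move at their own pace and stop on an object; "newtons" is the grip in N (left out, the last holds). Time passes only in rows, so rows that repeat a pose let the fingers close. It gives the time, the measured TCP pose, the force and the opening at its end, in the units of the state.
- read_state(): the state, without advancing time (a new reading comes with each control period).
- camera(name): name is "scene" or "top" or "wrist"; returns a dict with "image" (400x640x3 uint8, red, green, blue), "mtx" (3x3 intrinsics, pixels), "position" and "orientation" of the camera in the world. Camera axes: x right, y up, looking along -z (the intrinsics and any distortion apply to the point x, -y, -z); pixel columns grow to the right and rows downward; lengths in m; the calibration is good to about 2 mm. A picture is of the moment at which its call begins. There is no depth.
- sign_off(): hands the job in, once; it reports no verdict.
The state is a dict: "t": time; "joints": joint angles; "joint_velocities": joint speeds; "tau": joint torques, N m; "ee_pos": TCP position; "tool_rot": TCP orientation; "force": force on the tool from outside, world axes, zero at the start; "ft_torque": the same for the moment, N m; "grip_width": finger opening in m.
Only numpy, scipy, OpenCV 4.12 (cv2) and the standard library are available. Lean on these libraries where they do the work, as an engineer would, in place of code of your own. Each camera call takes 0.05 s, during which the arm holds its last target. There are 200 camera calls.

## Working session

There is one attempt and no reset: what is moved stays moved. The work goes in short steps, Python scripts to look and compute and a tool call to move; the robot and the scene stay as the last step left them, time stands still between calls to the robot, and variables do not carry over. Pictures are saved under pics/ and viewed, about 8 in all and at most 12, crops included, and the job is handed in when it is done.

Besides the shell and the picture viewer there is one more tool, called after ">>>" as name(argument=value, ...), one argument or row to a line, values as JSON. send_rows: Moves the arm, as the interface text tells. Its arguments: {"type":"object","properties":{"steps":{"type":"array","items":{"type":"array","items":{"type":"number"}}},"newtons":{"type":"number"}},"required":["steps"]}

```bash
mkdir -p pics; ls; python3 - <<'E'
from cell import *
import cv2,numpy as np
s=read_state();print({k:np.round(v,3).tolist() for k,v in s.items()})
for n in ("top","scene"):
    c=camera(n);cv2.imwrite(f"pics/{n}0.png",c["image"][:,:,::-1]);print(n,c["mtx"],c["position"],c["orientation"],[k for k in c])
E
```

```text
pics
{'t': 0.0, 'joints': [1.265, 0.32, 1.566, -0.0, 1.257, -0.02], 'joint_velocities': [0.001, -0.001, -0.002, 0.001, -0.001, -0.002], 'tau': [-0.0, -41.553, -23.416, 0.0, 0.008, 0.0], 'ee_pos': [0.162, 0.551, 0.303], 'tool_rot': [-0.0, 0.142, 0.99, -0.001], 'force': [-0.035, 0.323, -0.003], 'ft_torque': [0.01, 0.027, -0.018], 'grip_width': 0.086}
top [[366.63086062   0.         317.95582756]
 [  0.         366.63086062 196.35694442]
 [  0.           0.           1.        ]] [ 0.41977822 -0.10382221  1.00727241] [-0.70126639 -0.03878435  0.03298156  0.71107907] ['image', 'mtx', 'position', 'orientation']
scene [[388.04250591   0.         325.29063409]
 [  0.         388.04250591 198.10322648]
 [  0.           0.           1.        ]] [ 1.04879095 -0.56478327  0.93195178] [0.86315698 0.29323233 0.13652581 0.38773127] ['image', 'mtx', 'position', 'orientation']
```

View pics/top0.png

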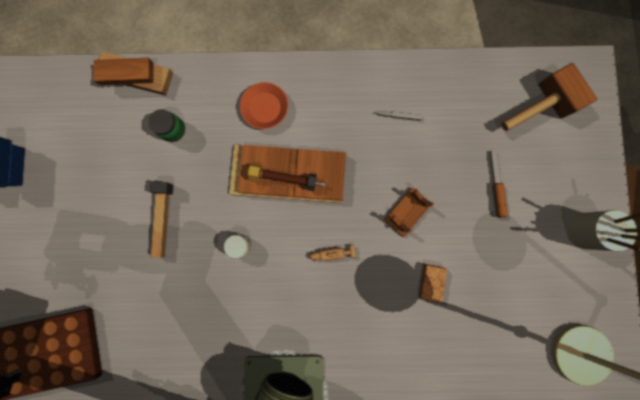

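View pics/scene0.png

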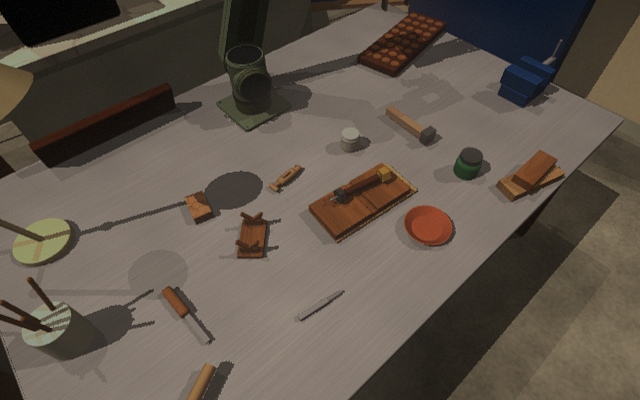

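The top view has the drill on the board: cap about (252,172), chuck about (313,182). The groove is near column 293, the rest near (408,212), and the gauge lies at column 160 with its head at (160,187) and tail at (160,257). The scene view agrees.

```bash
cat > h.py <<'E'
import numpy as np, cv2
from scipy.spatial.transform import Rotation as R
def rot(q): return R.from_quat([q[1],q[2],q[3],q[0]])
def ray(c,p,z):
    "pixel -> world point on plane z"
    m=c["mtx"];p=np.asarray(p,float).reshape(-1,2)
    d=np.c_[(p[:,0]-m[0,2])/m[0,0],-(p[:,1]-m[1,2])/m[1,1],-np.ones(len(p))]
    d=rot(c["orientation"]).apply(d);o=np.asarray(c["position"])
    return o+d*((z-o[2])/d[:,2])[:,None]
def proj(c,X):
    v=rot(c["orientation"]).inv().apply(np.atleast_2d(X)-c["position"]);m=c["mtx"]
    return np.c_[m[0,2]+m[0,0]*v[:,0]/-v[:,2],m[1,2]-m[1,1]*v[:,1]/-v[:,2]]
def delta(s,pos,yaw=None):
    "tool-frame shift & turn to put grasp point (54 mm ahead) at pos, tool down, jaw axis (tool y) at world angle yaw deg"
    r=rot(s["tool_rot"]);cur=np.asarray(s["ee_pos"])
    sols=[]
    for k in (0,180):
        a=np.radians((yaw if yaw is not None else 0)+k)
        y=np.array([np.cos(a),np.sin(a),0]);z=np.array([0,0,-1.]);x=np.cross(y,z)
        t=R.from_matrix(np.c_[x,y,z])
        sols.append((r.inv()*t).as_rotvec(degrees=True))
    if yaw is None:
        x=r.as_matrix()[:,0];x[2]=0;x/=np.linalg.norm(x);z=np.array([0,0,-1.]);
        sols=[(r.inv()*R.from_matrix(np.c_[x,np.cross(z,x),z])).as_rotvec(degrees=True)]
    sh=r.inv().apply(np.asarray(pos)+[0,0,.054]-cur)
    return [np.round(x,1).tolist() for x in sols],np.round(sh,4).tolist()
def yawof(s):
    y=rot(s["tool_rot"]).as_matrix()[:,1];return np.degrees(np.arctan2(y[1],y[0]))
E
python3 - <<'E'
from cell import *;from h import *
c=camera("top");s=read_state()
for n,p,z in [("cap",(252,172),.056),("chuck",(313,182),.056),("rest",(408,212),.04),("ghead",(160,187),.04),("gtail",(159,257),.03),("face",(293,173),.036),("dish",(263,105),.024),("jar",(167,124),.05),("tin",(235,245),.05),("fish",(333,253),.03)]:
    print(n,ray(c,p,z)[0].round(3))
print("yaw",yawof(s))
E
```

```text
cap [0.584 0.076 0.056]
chuck [ 0.555 -0.084  0.056]
rest [ 0.474 -0.333  0.04 ]
ghead [0.55  0.325 0.04 ]
gtail [0.364 0.326 0.03 ]
face [ 0.583 -0.03   0.036]
dish [0.777 0.052 0.024]
jar [0.719 0.307 0.05 ]
tin [0.394 0.12  0.05 ]
fish [ 0.369 -0.134  0.03 ]
yaw 73.62536200624628
```

```bash
python3 - <<'E'
from cell import *;from h import *
s=read_state();print(delta(s,[.572,.01,.22],-10))
c=camera("wrist");r=rot(s["tool_rot"]);print("cam in tool",r.inv().apply(np.array(c["position"])-s["ee_pos"]),(r.inv()*rot(c["orientation"])).as_matrix().round(2).tolist(),c["mtx"][0])
E
```

```text
([[-0.1, 0.1, 83.6], [-0.1, -0.1, -96.4]], [-0.546, -0.4038, 0.0298])
cam in tool [ 0.06717753 -0.00124349 -0.06967274] [[-0.0, 0.96, 0.27], [1.0, 0.0, -0.0], [-0.0, 0.27, -0.96]] [291.0986639    0.         322.62031443]
```

>>> send_rows(
  steps=[
    [0,0,84,-0.546,-0.404,0.03,0],
    [0,0,84,-0.546,-0.404,0.03,0],
    [0,0,84,-0.546,-0.404,0.03,0],
    [0,0,84,-0.546,-0.404,0.03,0],
    [0,0,84,-0.546,-0.404,0.03,0],
    [0,0,84,-0.546,-0.404,0.03,0],
    [0,0,84,-0.546,-0.404,0.03,0],
    [0,0,84,-0.546,-0.404,0.03,0],
    [0,0,84,-0.546,-0.404,0.03,0],
    [0,0,84,-0.546,-0.404,0.03,0],
    [0,0,84,-0.546,-0.404,0.03,0],
    [0,0,84,-0.546,-0.404,0.03,0],
    [0,0,84,-0.546,-0.404,0.03,0],
    [0,0,84,-0.546,-0.404,0.03,0],
    [0,0,84,-0.546,-0.404,0.03,0],
    [0,0,84,-0.546,-0.404,0.03,0],
  ],
)

```text
t: 2.2
ee_pos: [0.5718, 0.0109, 0.2742]
tool_rot: [0.0, 0.768, 0.641, 0.0]
force: [-0.1, -0.4, -0.1]
grip_width: 0.0854
```

```bash
python3 - <<'E'
from cell import *;from h import *
import pickle
s=read_state();print(s["t"],s["ee_pos"],yawof(s),s["force"])
c=camera("wrist");pickle.dump(c,open("w1.pkl","wb"));cv2.imwrite("pics/w1.png",c["image"][:,:,::-1])
E
```

```text
2.2 [0.57179069 0.01085948 0.27420241] -10.309160067706081 [-0.09917118 -0.43648285 -0.05448413]
```

View pics/w1.png

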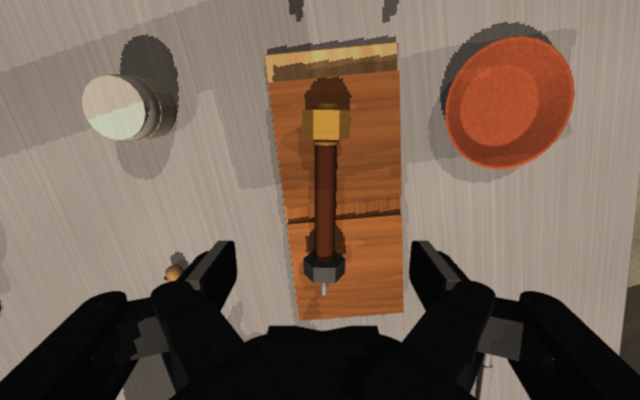

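```bash
python3 - <<'E'
import pickle;from h import *
c=pickle.load(open("w1.pkl","rb"));I=c["image"].astype(int);print("cam",np.round(c["position"],3))
# shaft centre by dark-reddish mask columns per row
hsv=cv2.cvtColor(c["image"],cv2.COLOR_RGB2HSV)
for r in range(150,250,12):
    row=I[r,305:350];m=np.where(row.sum(1)<170)[0]; print(r,m.min()+305 if len(m) else None,m.max()+305 if len(m) else None,end=' | ')
print()
yel=(hsv[...,0]>18)&(hsv[...,0]<32)&(hsv[...,1]>140)&(hsv[...,2]>120)
yel[:100]=0;yel[200:]=0;ys,xs=np.where(yel[:,295:360]);print("cap",xs.min()+295,xs.max()+295,ys.min(),ys.max())
P=lambda n,p,z:print(n,ray(c,p,z)[0].round(4))
P("sh far",(326,150),.056);P("sh near",(325,246),.056)
P("cap near edge",(326,143),.076);P("cap far edge",(326,108),.076);P("chuck far edge",(325,255),.076);P("chuck near edge",(325,266),.076)
P("gr L",(289,221),.036);P("gr R",(400,213),.036)
P("board TL",(270,83),.036);P("TR",(399,71),.036);P("BR",(403,312),.036);P("BL",(299,319),.036)
P("carr TL",(266,56),.012);P("carr TR",(396,42),.012)
cv2.imwrite("pics/w1c.png",cv2.resize(c["image"][40:330,255:415,::-1],None,fx=3,fy=2,interpolation=cv2.INTER_NEAREST))
E
```

```text
cam [0.585 0.077 0.344]
150 314 336 | 162 314 336 | 174 314 336 | 186 314 336 | 198 314 335 | 210 315 335 | 222 314 335 | 234 310 341 | 246 307 344 | 
cap 314 338 110 136
sh far [0.5818 0.0415 0.056 ]
sh near [ 0.5626 -0.06    0.056 ]
cap near edge [0.5832 0.0502 0.076 ]
cap far edge [0.5885 0.0803 0.076 ]
chuck far edge [ 0.5624 -0.0603  0.076 ]
chuck near edge [ 0.5602 -0.0726  0.076 ]
gr L [ 0.5266 -0.0319  0.036 ]
gr R [ 0.6507 -0.0448  0.036 ]
board TL [0.5386 0.1142 0.036 ]
TR [0.6657 0.1023 0.036 ]
BR [ 0.6403 -0.1746  0.036 ]
BL [ 0.5115 -0.1616  0.036 ]
carr TL [0.5369 0.1437 0.012 ]
carr TR [0.672  0.1325 0.012 ]
```

View pics/w1c.png

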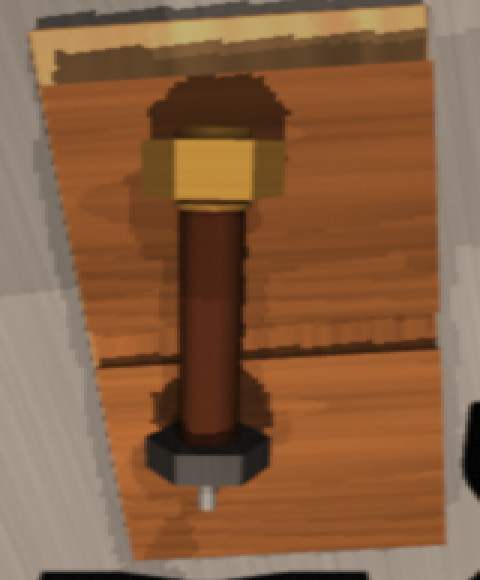

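The close-up shows the drill's cap flat at rows 110–138, its chuck flat at rows 267–281, and the shaft at columns 314–336. The groove's near edge runs from (288,223) to (400,215). That puts the drill balance at about (0.574, 0.005) with its axis at 79.3°, the carrier at −5.5° yaw, and the groove centre at about (0.589, −0.030). Before grasping I'll take one look over the rest.

```bash
python3 - <<'E'
from cell import *;from h import *
s=read_state();print(delta(s,[.474,-.333,.23]))
E
```

```text
([[0.0, -0.0, -0.0]], [-0.3557, -0.0347, -0.0099])
```

>>> send_rows(
  steps=[
    [0,0,0,-0.356,-0.035,-0.01,0],
    [0,0,0,-0.356,-0.035,-0.01,0],
    [0,0,0,-0.356,-0.035,-0.01,0],
    [0,0,0,-0.356,-0.035,-0.01,0],
    [0,0,0,-0.356,-0.035,-0.01,0],
    [0,0,0,-0.356,-0.035,-0.01,0],
    [0,0,0,-0.356,-0.035,-0.01,0],
    [0,0,0,-0.356,-0.035,-0.01,0],
    [0,0,0,-0.356,-0.035,-0.01,0],
  ],
)

```text
t: 3.38
ee_pos: [0.4739, -0.3324, 0.2839]
tool_rot: [-0.0, 0.768, 0.641, 0.0]
force: [0.1, -0.9, -0.1]
grip_width: 0.0853
```

```bash
python3 - <<'E'
from cell import *;from h import *
import pickle
s=read_state();print(s["t"],s["ee_pos"],yawof(s),s["joints"])
c=camera("wrist");pickle.dump(c,open("w2.pkl","wb"));cv2.imwrite("pics/w2.png",cv2.resize(c["image"][100:300,180:460,::-1],None,fx=2.8,fy=2.8,interpolation=cv2.INTER_NEAREST))
E
```

```text
3.375 [ 0.47393847 -0.33244506  0.28389397] -10.277094339916562 [-6.31744147e-01  3.38915788e-01  1.58758191e+00  4.47719804e-04
  1.21541813e+00 -4.52530835e-01]
```

View pics/w2.png

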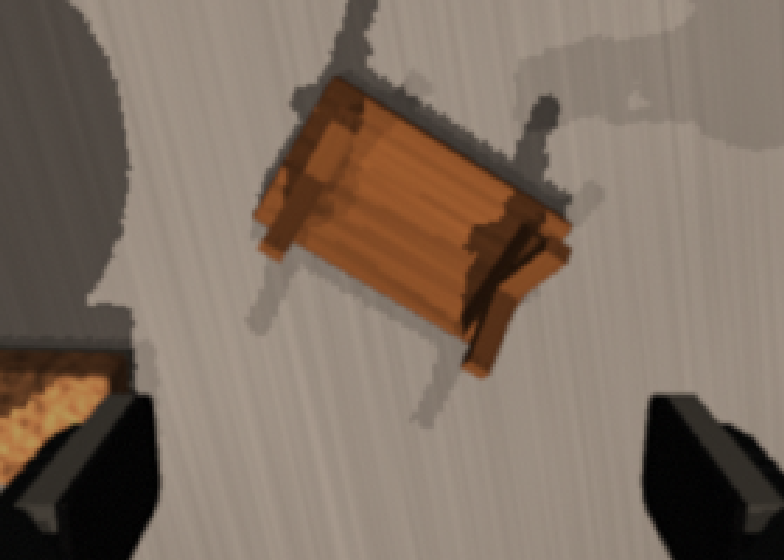

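The rest shows clearly in the crop. Its base corners are at (335,75), (255,215), (570,228) and (465,338), and the saddle top ends are at about (350,118)/(270,252) and (562,252)/(478,372).

```bash
python3 - <<'E'
import pickle;from h import *
c=pickle.load(open("w2.pkl","rb"))
f=lambda l:np.array(l)/2.8+[180,100]
B=ray(c,f([(335,77),(256,215),(465,338),(570,228)]),.014);T=ray(c,f([(350,122),(270,250),(478,370),(562,250)]),.066);V=ray(c,f([(310,181),(508,290)]),.04)
for Q in(B,T): print(Q.round(4).tolist(),Q.mean(0).round(4),[np.linalg.norm(Q[i]-Q[i-1]).round(4) for i in range(4)])
ang=lambda d:np.degrees(np.arctan2(d[1],d[0]))
print(ang(B[3]-B[0]),ang(B[2]-B[1]),ang(T[3]-T[0]),ang(T[2]-T[1]),ang(V[1]-V[0]),V.round(4),V.mean(0))
E
```

```text
[[0.4583, -0.2775, 0.014], [0.4138, -0.3277, 0.014], [0.4925, -0.3986, 0.014], [0.5445, -0.3571, 0.014]] [ 0.4773 -0.3402  0.014 ] [np.float64(0.1174), np.float64(0.067), np.float64(0.106), np.float64(0.0665)]
[[0.4648, -0.2918, 0.066], [0.4271, -0.332, 0.066], [0.4945, -0.3921, 0.066], [0.5318, -0.3509, 0.066]] [ 0.4796 -0.3417  0.066 ] [np.float64(0.0894), np.float64(0.0551), np.float64(0.0903), np.float64(0.0556)]
-42.709043698658206 -42.00654020876095 -41.39266814022287 -41.72163032162883 -39.738608266709186 [[ 0.4431 -0.3136  0.04  ]
 [ 0.5124 -0.3712  0.04  ]] [ 0.47772262 -0.34240882  0.04      ]
```

```bash
python3 - <<'E'
from cell import *;from h import *
s=read_state();print(delta(s,[.5745,.0046,.13],-10.7),delta(s,[.5745,.0046,.060],-10.7))
E
```

```text
([[-0.0, -0.0, 0.4], [0.0, -0.0, -179.6]], [0.3496, 0.0388, 0.1]) ([[-0.0, -0.0, 0.4], [0.0, -0.0, -179.6]], [0.3495, 0.0388, 0.17])
```

>>> send_rows(
  steps=[
    [0,0,0.4,0.35,0.039,0.08,0],
    [0,0,0.4,0.35,0.039,0.08,0],
    [0,0,0.4,0.35,0.039,0.08,0],
    [0,0,0.4,0.35,0.039,0.08,0],
    [0,0,0.4,0.35,0.039,0.08,0],
    [0,0,0.4,0.35,0.039,0.08,0],
    [0,0,0.4,0.35,0.039,0.08,0],
    [0,0,0.4,0.35,0.039,0.11,0],
    [0,0,0.4,0.35,0.039,0.14,0],
    [0,0,0.4,0.35,0.039,0.16,0],
    [0,0,0.4,0.35,0.039,0.17,0],
    [0,0,0.4,0.35,0.039,0.17,0.3],
    [0,0,0.4,0.35,0.039,0.17,0.6],
    [0,0,0.4,0.35,0.039,0.17,0.8],
    [0,0,0.4,0.35,0.039,0.17,1],
    [0,0,0.4,0.35,0.039,0.17,1],
    [0,0,0.4,0.35,0.039,0.17,1],
    [0,0,0.4,0.35,0.039,0.17,1],
  ],
  newtons=50,
)

```text
t: 5.68
ee_pos: [0.5749, 0.0036, 0.1148]
tool_rot: [0.0, 0.77, 0.638, 0.0]
force: [-2.7, 1.1, 6.3]
grip_width: 0.0205
```

```bash
python3 - <<'E'
from cell import *;from h import *
s=read_state();print(s["t"],s["ee_pos"],yawof(s),s["force"],s["grip_width"],s["joints"])
print(delta(s,[.5745,.0046,.13]),delta(s,[.4715,-.3353,.16],48.2),delta(s,[.4715,-.3353,.06],48.2))
E
```

```text
5.675 [0.57490763 0.00357111 0.11480237] -10.774293397789787 [-2.69550413  1.11667213  6.32264089] 0.02047744923728269 [-1.38378397e-02  4.99188097e-01  1.81021292e+00  1.43142198e-04
  8.31648111e-01  1.74112603e-01]
([[0.0, -0.0, -0.0]], [0.0009, -0.0006, -0.0692]) ([[0.0, 0.0, -59.0], [0.0, -0.0, 121.0]], [-0.3522, -0.0382, -0.0993]) ([[0.0, 0.0, -59.0], [0.0, -0.0, 121.0]], [-0.3522, -0.0382, 0.0007])
```

>>> send_rows(
  steps=[
    [0,0,0,0,0,-0.01,1],
    [0,0,0,0,0,-0.03,1],
    [0,0,0,0,0,-0.06,1],
    [0,0,0,0,0,-0.09,1],
    [0,0,0,0,0,-0.1,1],
    [0,0,0,0,0,-0.1,1],
    [0,0,0,0,0,-0.1,1],
  ],
)

```text
t: 6.55
ee_pos: [0.5742, 0.0035, 0.2125]
tool_rot: [-0.001, 0.77, 0.638, -0.001]
force: [1.4, -0.0, -3.5]
grip_width: 0.0203
```

```bash
python3 - <<'E'
from cell import *;from h import *
import pickle
s=read_state();print(s["t"],s["ee_pos"],yawof(s),s["force"],rot(s["tool_rot"]).inv().apply(s["ft_torque"]),s["grip_width"])
c=camera("wrist");pickle.dump(c,open("w3.pkl","wb"))
cs=camera("scene");p=proj(cs,np.array(s["ee_pos"])-[0,0,.054])[0].astype(int);print(p)
a=cv2.resize(c["image"][60:340,200:440],(480,560));b=cv2.resize(cs["image"][p[1]-70:p[1]+70,p[0]-40:p[0]+40],(320,560))
cv2.imwrite("pics/w3.png",np.hstack([a,b])[:,:,::-1])
print(delta(s,[.4715,-.3353,.16],48.2),delta(s,[.4715,-.3353,.06],48.2))
E
```

```text
6.55 [0.57415105 0.00352457 0.21247263] -10.775061109379946 [ 1.40402305 -0.00831494 -3.49942199] [ 0.09619506 -0.0134796   0.01030722] 0.020319644433521866
[368 159]
([[-0.2, -0.1, -59.0], [-0.1, 0.2, 121.0]], [-0.352, -0.0375, -0.0013]) ([[-0.2, -0.1, -59.0], [-0.1, 0.2, 121.0]], [-0.352, -0.0372, 0.0987])
```

View pics/w3.png

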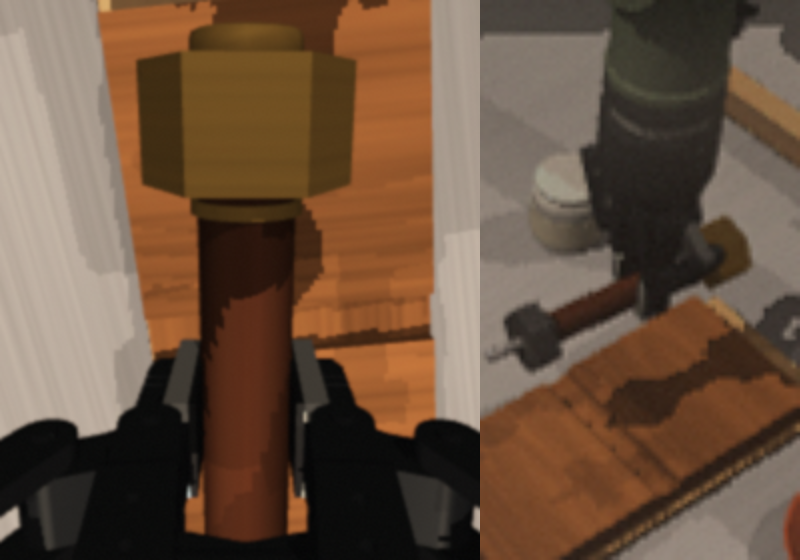

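The drill is held and looks level. The crop shows the cap's top flat at full rows 86–159, and torque about the pad axis is small. I'll check the balance offset from the cap edge, then carry it.

```bash
python3 - <<'E'
from cell import *;from h import *
import pickle
s=read_state();c=pickle.load(open("w3.pkl","rb"))
for p in ((323,86),(323,159)):
    w=ray(c,p,.1737)[0]; print(rot(s["tool_rot"]).inv().apply(w-s["ee_pos"]).round(4))
E
```

```text
[0.0762 0.0011 0.0388]
[0.0505 0.0011 0.0388]
```

>>> send_rows(
  steps=[
    [0,0,-10,-0.06,-0.006,0,1],
    [0,0,-20,-0.12,-0.012,0,1],
    [0,0,-30,-0.18,-0.019,0,1],
    [0,0,-40,-0.23,-0.025,0,1],
    [0,0,-49,-0.28,-0.03,0,1],
    [0,0,-55,-0.32,-0.034,0,1],
    [0,0,-59,-0.352,-0.037,0,1],
    [0,0,-59,-0.352,-0.037,0,1],
    [0,0,-59,-0.352,-0.037,0,1],
  ],
)

```text
t: 7.78
ee_pos: [0.4726, -0.3348, 0.2131]
tool_rot: [-0.001, 0.357, 0.934, 0.001]
force: [0.6, 0.4, -2.4]
grip_width: 0.0202
```

```bash
python3 - <<'E'
from cell import *;from h import *
import pickle
s=read_state();print(s["t"],s["ee_pos"],yawof(s),s["force"],s["grip_width"])
c=camera("wrist");pickle.dump(c,open("w4.pkl","wb"))
cv2.imwrite("pics/w4.png",cv2.resize(c["image"][:,180:460,::-1],None,fx=1.5,fy=1.5))
print(delta(s,[.4715,-.3353,.06],48.2))
E
```

```text
7.775 [ 0.47259156 -0.33481227  0.21312406] 48.18221734486762 [ 0.60627183  0.35125969 -2.44391127] 0.02015989223901909
([[0.0, -0.1, -0.0], [-0.2, -0.0, 180.0]], [0.0003, -0.0011, 0.0991])
```

View pics/w4.png

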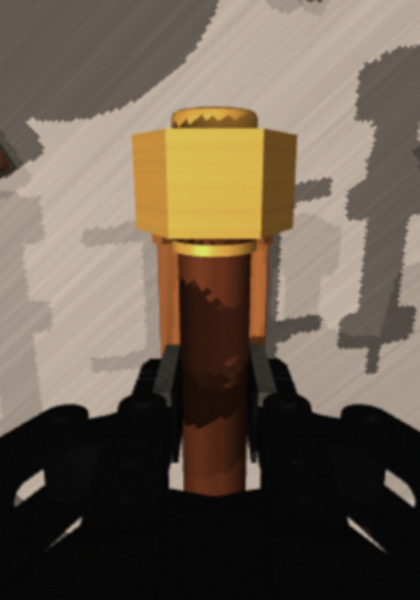

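The rest's base shows equally on both sides of the shaft (columns 158–178 and 248–270), so the drill is aligned. Lowering now.

>>> send_rows(
  steps=[
    [0,0,0,0,-0.001,0.03,1],
    [0,0,0,0,-0.001,0.06,1],
    [0,0,0,0,-0.001,0.08,1],
    [0,0,0,0,-0.001,0.088,1],
    [0,0,0,0,-0.001,0.092,1],
    [0,0,0,0,-0.001,0.095,1],
    [0,0,0,0,-0.001,0.097,1],
    [0,0,0,0,-0.001,0.097,1],
    [0,0,0,0,-0.001,0.097,1],
  ],
)

```text
t: 8.95
ee_pos: [0.4722, -0.3362, 0.1171]
tool_rot: [0.0, 0.357, 0.934, -0.0]
force: [0.8, 0.0, -3.1]
grip_width: 0.0203
```

```bash
python3 - <<'E'
from cell import *;from h import *
s=read_state();print(s["t"],s["ee_pos"],yawof(s),s["force"],rot(s["tool_rot"]).inv().apply(s["ft_torque"]),s["grip_width"])
E
```

```text
8.95 [ 0.47215918 -0.33621372  0.11714535] 48.21876809974543 [ 0.83234367  0.04272893 -3.12138069] [-0.01598837 -0.03835532  0.03899935] 0.020339570359509847
```

Axis is at about 0.0583, so there are about 2 mm left to lower. I'll creep down 1 mm at a time.

>>> send_rows(
  steps=[
    [0,0,0,0,0,0.001,1],
    [0,0,0,0,0,0.0015,1],
    [0,0,0,0,0,0.002,1],
    [0,0,0,0,0,0.002,1],
    [0,0,0,0,0,0.002,1],
  ],
)

```text
t: 9.57
ee_pos: [0.4721, -0.3361, 0.1149]
tool_rot: [-0.0, 0.357, 0.934, 0.0]
force: [-0.6, 0.4, -3.3]
grip_width: 0.02
```

>>> send_rows(
  steps=[
    [0,0,0,0,0,0.0005,1],
    [0,0,0,0,0,0.001,1],
    [0,0,0,0,0,0.001,1],
    [0,0,0,0,0,0.001,1],
  ],
)

```text
t: 10.07
ee_pos: [0.4723, -0.336, 0.1144]
tool_rot: [0.0, 0.357, 0.934, 0.0]
force: [0.4, 2.4, 4.4]
grip_width: 0.0203
```

Contact is made (fz went from −3 to +4). Opening gently and retreating up.

>>> send_rows(
  steps=[
    [0,0,0,0,0,0,0.7],
    [0,0,0,0,0,0,0.6],
    [0,0,0,0,0,0,0.4],
    [0,0,0,0,0,0,0.2],
    [0,0,0,0,0,0,0],
    [0,0,0,0,0,0,0],
    [0,0,0,0,0,0,0],
    [0,0,0,0,0,-0.02,0],
    [0,0,0,0,0,-0.06,0],
    [0,0,0,0,0,-0.11,0],
    [0,0,0,0,0,-0.15,0],
    [0,0,0,0,0,-0.16,0],
    [0,0,0,0,0,-0.16,0],
  ],
)

```text
t: 11.7
ee_pos: [0.4719, -0.336, 0.2737]
tool_rot: [0.0, 0.357, 0.934, 0.0]
force: [0.6, 0.5, -0.9]
grip_width: 0.0853
```

```bash
python3 - <<'E'
from cell import *;from h import *
import pickle
s=read_state();print(s["t"],s["ee_pos"],yawof(s),s["force"],s["grip_width"])
c=camera("wrist");pickle.dump(c,open("w5.pkl","wb"))
cs=camera("scene");a=cv2.resize(c["image"][60:320,200:440],(480,520));b=cs["image"][180:280,200:310];b=cv2.resize(b,(320,291));b=np.vstack([b,np.zeros((229,320,3),np.uint8)])
cv2.imwrite("pics/w5.png",np.hstack([a,b])[:,:,::-1])
print(delta(s,[.50,.325,.22],yaw=0))
E
```

```text
11.7 [ 0.47192528 -0.33597857  0.27371064] 48.224612440915976 [ 0.58756355  0.53720163 -0.87668539] 0.08529034916150435
([[0.0, -0.0, 48.2], [0.0, 0.0, -131.8]], [0.4194, 0.5116, -0.0003])
```

View pics/w5.png

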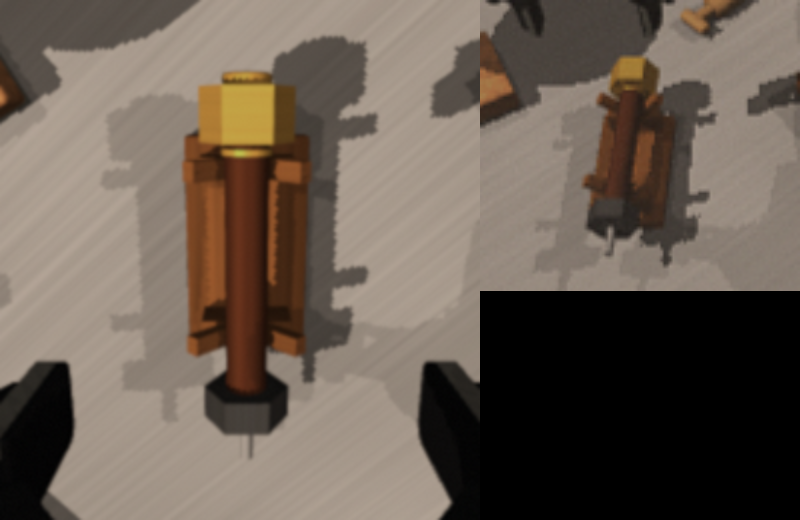

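The drill lies across both saddles on its round shaft, with cap and chuck clear of them. In the left crop the saddles are at rows ~170 and ~340, the cap at ~85–150, and the chuck at ~380–430. Moving above the gauge next.

```bash
python3 - <<'E'
from cell import *;from h import *
s=read_state();print(delta(s,[.50,.325,.22],yaw=90))
E
```

```text
([[0.1, -0.2, -41.8], [-0.2, -0.1, 138.2]], [0.4189, 0.5117, -0.0006])
```

>>> send_rows(
  steps=[
    [0,0,-42,0.419,0.512,0,0],
    [0,0,-42,0.419,0.512,0,0],
    [0,0,-42,0.419,0.512,0,0],
    [0,0,-42,0.419,0.512,0,0],
    [0,0,-42,0.419,0.512,0,0],
    [0,0,-42,0.419,0.512,0,0],
    [0,0,-42,0.419,0.512,0,0],
    [0,0,-42,0.419,0.512,0,0],
    [0,0,-42,0.419,0.512,0,0],
    [0,0,-42,0.419,0.512,0,0],
    [0,0,-42,0.419,0.512,0,0],
    [0,0,-42,0.419,0.512,0,0],
    [0,0,-42,0.419,0.512,0,0],
    [0,0,-42,0.419,0.512,0,0],
  ],
)

```text
t: 13.55
ee_pos: [0.5007, 0.3236, 0.2735]
tool_rot: [-0.001, -0.001, 1.0, -0.0]
force: [0.3, 0.1, -0.5]
grip_width: 0.0853
```

```bash
python3 - <<'E'
from cell import *;from h import *
import pickle
s=read_state();print(s["t"],s["ee_pos"],yawof(s),s["force"],s["joints"])
c=camera("wrist");pickle.dump(c,open("w6.pkl","wb"));cv2.imwrite("pics/w6.png",cv2.resize(c["image"][20:320,200:440,::-1],None,fx=2,fy=2))
E
```

```text
13.55 [0.50066456 0.32356165 0.27345118] 90.14628677253516 [ 0.26378673  0.06854313 -0.4843845 ] [ 5.54537934e-01  3.73121202e-01  1.56225982e+00 -2.23149432e-04
  1.20752503e+00 -1.01873171e+00]
```

View pics/w6.png

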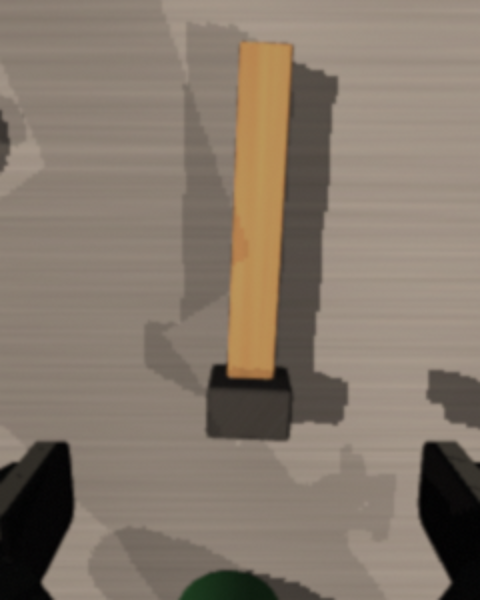

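The gauge's bar runs in the crop from its tail at (240–293, 43) to the head at (228–274, 377). The head's top face spans rows ~390–438.

```bash
python3 - <<'E'
from cell import *;from h import *
import pickle
c=pickle.load(open("w6.pkl","rb"));s=read_state()
f=lambda l:np.array(l)/2+[200,20]
A=ray(c,f([(240,43),(293,43),(228,377),(274,377)]),.036);H=ray(c,f([(208,389),(291,389),(208,438),(291,438)]),.053)
print(A.round(4).tolist());print(H.round(4).tolist())
t=A[:2].mean(0);h=A[2:].mean(0);d=(h-t)/np.linalg.norm(h-t);print("yaw",np.degrees(np.arctan2(d[1],d[0])),"bal from tail",(t+.135*d).round(4),"from head",(H.mean(0)-.05*d).round(4))
E
```

```text
[[0.3673, 0.3193, 0.036], [0.3672, 0.3446, 0.036], [0.5353, 0.3126, 0.036], [0.5352, 0.3381, 0.036]]
[[0.5363, 0.3025, 0.053], [0.5362, 0.3463, 0.053], [0.5644, 0.3021, 0.053], [0.5643, 0.347, 0.053]]
yaw -2.2326752051431127 bal from tail [0.5022 0.3267 0.036 ] from head [0.5003 0.3264 0.053 ]
```

```bash
python3 - <<'E'
from cell import *;from h import *
s=read_state();print(delta(s,[.5015,.3266,.030],87.8))
E
```

```text
([[-0.0, -0.0, 2.3], [0.0, -0.0, -177.7]], [-0.0008, 0.0031, 0.1897])
```

>>> send_rows(
  steps=[
    [0,0,2.3,-0.001,0.003,0.05,0],
    [0,0,2.3,-0.001,0.003,0.1,0],
    [0,0,2.3,-0.001,0.003,0.14,0],
    [0,0,2.3,-0.001,0.003,0.165,0],
    [0,0,2.3,-0.001,0.003,0.18,0],
    [0,0,2.3,-0.001,0.003,0.19,0],
    [0,0,2.3,-0.001,0.003,0.19,0.3],
    [0,0,2.3,-0.001,0.003,0.19,0.5],
    [0,0,2.3,-0.001,0.003,0.19,0.7],
    [0,0,2.3,-0.001,0.003,0.19,1],
    [0,0,2.3,-0.001,0.003,0.19,1],
    [0,0,2.3,-0.001,0.003,0.19,1],
    [0,0,2.3,-0.001,0.003,0.19,1],
  ],
  newtons=60,
)

```text
t: 15.22
ee_pos: [0.5022, 0.3281, 0.0849]
tool_rot: [0.001, 0.018, 1.0, 0.0]
force: [0.1, -1.5, 5.1]
grip_width: 0.0249
```

```bash
python3 - <<'E'
from cell import *;from h import *
s=read_state();print(s["t"],s["ee_pos"],yawof(s),s["force"],s["grip_width"])
E
```

```text
15.225 [0.50217476 0.32812796 0.08490268] 87.93430159679069 [ 0.07015396 -1.48554616  5.07105039] 0.02492873808581777
```

>>> send_rows(
  steps=[
    [0,0,0,0,0,-0.01,1],
    [0,0,0,0,0,-0.03,1],
    [0,0,0,0,0,-0.06,1],
    [0,0,0,0,0,-0.09,1],
    [0,0,0,0,0,-0.1,1],
    [0,0,0,0,0,-0.1,1],
    [0,0,0,0,0,-0.1,1],
  ],
)

```text
t: 16.1
ee_pos: [0.501, 0.3275, 0.1824]
tool_rot: [-0.001, 0.018, 1.0, -0.001]
force: [0.5, -0.2, -3.0]
grip_width: 0.0252
```

```bash
python3 - <<'E'
from cell import *;from h import *
s=read_state();print(s["t"],s["ee_pos"],yawof(s),s["force"],rot(s["tool_rot"]).inv().apply(s["ft_torque"]),s["grip_width"])
c=camera("wrist");cs=camera("scene");p=proj(cs,np.array(s["ee_pos"])-[0,0,.054])[0].astype(int);print(p)
a=cv2.resize(c["image"][0:320,180:460],(420,480));b=cv2.resize(cs["image"][p[1]-50:p[1]+70,p[0]-50:p[0]+45],(380,480))
cv2.imwrite("pics/w7.png",np.hstack([a,b])[:,:,::-1])
print(delta(s,[.634,-.085,.12],84.5))
E
```

```text
16.1 [0.50098551 0.32746733 0.18241757] 87.92668771009889 [ 0.45977006 -0.2497595  -2.98112423] [-0.05067306  0.04107509  0.03023304] 0.025249649271734384
[422 104]
([[-0.1, -0.1, 3.4], [0.2, -0.1, -176.6]], [-0.1479, -0.4074, 0.0087])
```

View pics/w7.png

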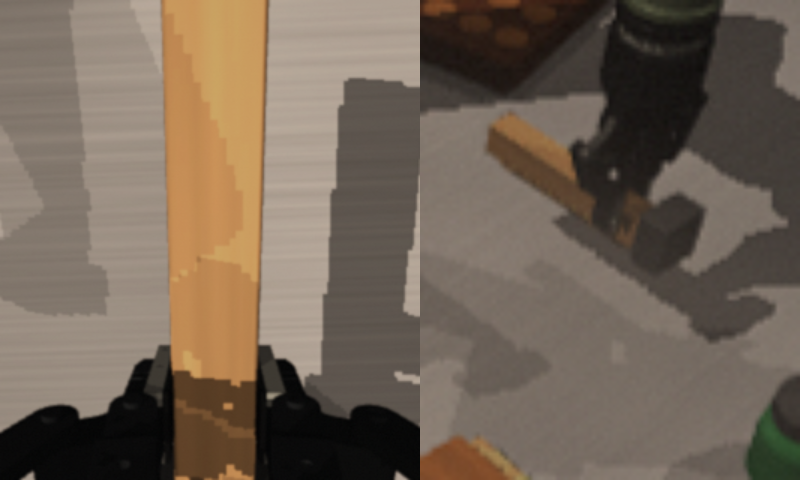

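The gauge is held centred and looks level, with its bar in the middle of the pads. Carrying it over the board's −y side, away from the dish.

>>> send_rows(
  steps=[
    [0,0,1,-0.021,-0.058,0,1],
    [0,0,2,-0.042,-0.116,0,1],
    [0,0,3.4,-0.063,-0.174,0,1],
    [0,0,3.4,-0.084,-0.232,0,1],
    [0,0,3.4,-0.105,-0.29,0,1],
    [0,0,3.4,-0.125,-0.345,0,1],
    [0,0,3.4,-0.14,-0.385,0,1],
    [0,0,3.4,-0.148,-0.407,0,1],
    [0,0,3.4,-0.148,-0.407,0.02,1],
    [0,0,3.4,-0.148,-0.407,0.04,1],
    [0,0,3.4,-0.148,-0.407,0.052,1],
    [0,0,3.4,-0.148,-0.407,0.056,1],
    [0,0,3.4,-0.148,-0.407,0.056,1],
    [0,0,3.4,-0.148,-0.407,0.056,1],
  ],
)

```text
t: 17.95
ee_pos: [0.6353, -0.0841, 0.1287]
tool_rot: [0.001, 0.048, 0.999, -0.0]
force: [-0.2, -0.2, -3.2]
grip_width: 0.025
```

```bash
python3 - <<'E'
from cell import *;from h import *
s=read_state();print(s["t"],s["ee_pos"],yawof(s),s["force"],rot(s["tool_rot"]).inv().apply(s["ft_torque"]),s["grip_width"])
c=camera("wrist");cs=camera("top");a=cv2.resize(c["image"][0:320,180:460],(420,480));b=cv2.resize(cs["image"][120:220,220:360],(380,271));b=np.vstack([b,np.zeros((209,380,3),np.uint8)])
cv2.imwrite("pics/w8.png",np.hstack([a,b])[:,:,::-1])
E
```

```text
17.95 [ 0.63533296 -0.08409191  0.12872146] 84.5394218821427 [-0.18432345 -0.18830493 -3.18478173] [ 0.02628553 -0.02349805  0.02990965] 0.02497479035879191
```

View pics/w8.png

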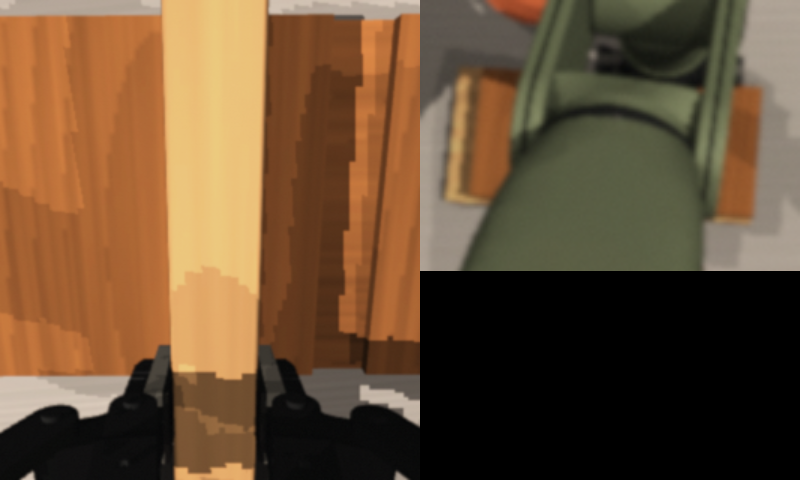

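The bar sits over the board, crosswise. A dark groove wall line runs to its +y side from about (400,15) to (365,370) in the crop. I'll convert that and then touch down.

```bash
python3 - <<'E'
from cell import *;from h import *
s=read_state();c=camera("wrist");f=lambda l:np.array(l)/1.5+[180,0]
A=ray(c,f([(400,15),(365,370)]),.036);print(A.round(4).tolist())
d=A[1]-A[0];print(np.degrees(np.arctan2(d[1],d[0])))
n=np.array([.096,.995]);print("line to tool normal distance",[(a[:2]-np.array(s["ee_pos"][:2]))@n for a in A])
g=c["image"].mean(2).astype(int)
for r in(20,100,200):print(r,g[r,400:462].tolist())
E
```

```text
[[0.5255, -0.0137, 0.036], [0.6523, -0.0254, 0.036]]
-5.259333912904998
line to tool normal distance [np.float64(0.059550309867116326), np.float64(0.060109224798645014)]
20 [74, 74, 74, 75, 74, 74, 74, 75, 74, 74, 74, 74, 73, 74, 74, 74, 74, 75, 74, 73, 73, 89, 125, 137, 137, 136, 136, 136, 137, 135, 132, 131, 131, 132, 130, 121, 117, 117, 118, 117, 117, 112, 86, 62, 58, 63, 83, 109, 118, 117, 118, 120, 122, 125, 124, 124, 123, 122, 123, 122, 121, 121]
100 [58, 58, 57, 58, 58, 58, 58, 59, 58, 58, 58, 58, 58, 57, 58, 58, 72, 108, 119, 121, 121, 120, 120, 122, 118, 106, 101, 101, 101, 101, 100, 100, 101, 100, 88, 70, 61, 63, 77, 100, 107, 108, 107, 110, 113, 115, 113, 109, 105, 104, 103, 104, 105, 106, 106, 107, 108, 109, 109, 108, 108, 107]
200 [50, 50, 51, 49, 50, 61, 94, 104, 104, 104, 103, 103, 103, 104, 103, 104, 100, 91, 86, 85, 86, 86, 86, 87, 83, 70, 58, 56, 66, 91, 99, 100, 101, 103, 105, 108, 110, 113, 113, 114, 113, 113, 114, 113, 110, 106, 102, 101, 100, 99, 99, 99, 100, 103, 107, 108, 109, 109, 109, 108, 107, 108]
```

>>> send_rows(
  steps=[
    [0,0,0,0,0,0.003,1],
    [0,0,0,0,0,0.005,1],
    [0,0,0,0,0,0.0065,1],
    [0,0,0,0,0,0.0075,1],
    [0,0,0,0,0,0.008,1],
    [0,0,0,0,0,0.008,1],
    [0,0,0,0,0,0.008,1],
  ],
)

```text
t: 18.98
ee_pos: [0.6348, -0.0842, 0.1209]
tool_rot: [0.0, 0.048, 0.999, 0.0]
force: [-3.1, 0.2, 5.2]
grip_width: 0.0247
```

Touchdown is at face height (z 0.1209, light contact). Both views put the groove centre 50 mm away along tool +y. I'll draw 42 mm, then creep.

>>> send_rows(
  steps=[
    [0,0,0,0,0.002,0,1],
    [0,0,0,0,0.005,0,1],
    [0,0,0,0,0.009,0,1],
    [0,0,0,0,0.013,0,1],
    [0,0,0,0,0.017,0,1],
    [0,0,0,0,0.021,0,1],
    [0,0,0,0,0.025,0,1],
    [0,0,0,0,0.029,0,1],
    [0,0,0,0,0.033,0,1],
    [0,0,0,0,0.036,0,1],
    [0,0,0,0,0.039,0,1],
    [0,0,0,0,0.041,0,1],
    [0,0,0,0,0.042,0,1],
    [0,0,0,0,0.042,0,1],
  ],
)

```text
t: 20.72
ee_pos: [0.64, -0.043, 0.1209]
tool_rot: [0.002, 0.047, 0.999, -0.001]
force: [0.0, -4.2, 4.7]
grip_width: 0.0251
```

>>> send_rows(
  steps=[
    [0,0,0,0,0.001,0.0005,1],
    [0,0,0,0,0.002,0.0005,1],
    [0,0,0,0,0.003,0.0005,1],
    [0,0,0,0,0.004,0.0005,1],
    [0,0,0,0,0.004,0.0005,1],
  ],
)

```text
t: 21.35
ee_pos: [0.6405, -0.0393, 0.1208]
tool_rot: [0.002, 0.047, 0.999, -0.001]
force: [0.3, -4.0, 6.9]
grip_width: 0.025
```

>>> send_rows(
  steps=[
    [0,0,0,0,0.001,0.0005,1],
    [0,0,0,0,0.002,0.0005,1],
    [0,0,0,0,0.002,0.0005,1],
  ],
)

```text
t: 21.72
ee_pos: [0.6408, -0.0376, 0.1207]
tool_rot: [0.002, 0.047, 0.999, -0.001]
force: [-0.5, -5.0, 9.0]
grip_width: 0.0247
```

>>> send_rows(
  steps=[
    [0,0,0,0,0.001,0,1],
    [0,0,0,0,0.0015,0,1],
    [0,0,0,0,0.0015,0,1],
  ],
)

```text
t: 22.1
ee_pos: [0.6392, -0.0344, 0.1178]
tool_rot: [-0.001, 0.048, 0.999, 0.001]
force: [-0.1, -0.6, -3.1]
grip_width: 0.0244
```

It dropped in: z fell 3 mm and the contact force vanished. Lowering the rest of the way.

>>> send_rows(
  steps=[
    [0,0,0,0,0,0.001,1],
    [0,0,0,0,0,0.002,1],
    [0,0,0,0,0,0.003,1],
    [0,0,0,0,0,0.0035,1],
    [0,0,0,0,0,0.0035,1],
  ],
)

```text
t: 22.72
ee_pos: [0.6396, -0.0349, 0.1154]
tool_rot: [-0.0, 0.048, 0.999, 0.0]
force: [-0.6, -0.9, -3.0]
grip_width: 0.025
```

>>> send_rows(
  steps=[
    [0,0,0,0,0,0.0005,1],
    [0,0,0,0,0,0.001,1],
    [0,0,0,0,0,0.0015,1],
    [0,0,0,0,0,0.0015,1],
  ],
)

```text
t: 23.22
ee_pos: [0.6397, -0.0349, 0.1149]
tool_rot: [0.0, 0.048, 0.999, 0.0]
force: [-2.8, -0.3, 6.4]
grip_width: 0.0249
```

It bottomed at z 0.1149, exactly the groove depth. Releasing.

>>> send_rows(
  steps=[
    [0,0,0,0,0,0,0.7],
    [0,0,0,0,0,0,0.5],
    [0,0,0,0,0,0,0.3],
    [0,0,0,0,0,0,0],
    [0,0,0,0,0,0,0],
    [0,0,0,0,0,0,0],
    [0,0,0,0,0,0,0],
    [0,0,0,0,0,-0.02,0],
    [0,0,0,0,0,-0.06,0],
    [0,0,0,0,0,-0.11,0],
    [0,0,0,0,0,-0.15,0],
    [0,0,0,0,0,-0.16,0],
    [0,0,0,0,0,-0.16,0],
  ],
)

```text
t: 24.85
ee_pos: [0.6394, -0.0349, 0.2738]
tool_rot: [0.0, 0.048, 0.999, 0.0]
force: [-0.1, -0.4, -0.4]
grip_width: 0.0853
```

```bash
python3 - <<'E'
from cell import *;from h import *
s=read_state();print(s["t"],s["ee_pos"],s["force"],s["grip_width"])
c=camera("wrist");cs=camera("scene");a=cv2.resize(c["image"][0:340,150:490],(400,400));b=cv2.resize(cs["image"][130:290,180:440],(400,246));b=np.vstack([b,np.zeros((154,400,3),np.uint8)])
cv2.imwrite("pics/w9.png",np.hstack([a,b])[:,:,::-1])
E
```

```text
24.85 [ 0.63944358 -0.03491631  0.27377503] [-0.07612208 -0.35224877 -0.41871599] 0.08525394659295824
```

View pics/w9.png

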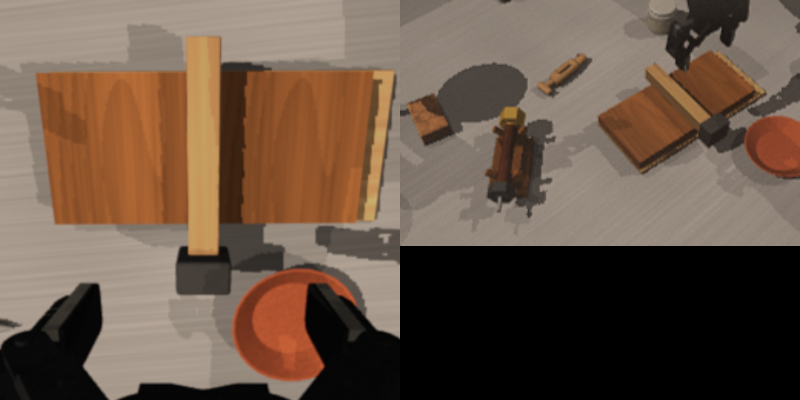

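The gauge lies crosswise, square in the groove, with its bar overhanging both board edges. The drill is still on its rest and the nearby bystanders are undisturbed. Handing in.

```bash
python3 -c "
from cell import *
print(sign_off())"
```

```text
the job is handed in; nothing more can be done
None
```

I did both steps in order and handed the job in at about 25 s, well under the 72 s limit. Sign-off gives no verdict.

- **Drill:** I gripped it at its balance point, carried it level and laid it across both saddles of the rest. The close-up after letting go shows only the round shaft bearing on the saddles, with the cap and chuck clear. The last picture shows it still there.
- **Gauge:** I gripped it at its balance point, set it crosswise on the −y side of the board and drew it about 50 mm towards +y. The keel then dropped. It bottomed 6.0 mm below where it had rested on the face (wrist height 0.1209 to 0.1149 m), which is the full groove depth. The last picture shows it lying square across the board.
- **Forces and clearances:** The force readings I took, after each move and not during it, stayed below about 11 N. The robot ended 160 mm above the gauge, touching nothing. The dish, fish and cork block look undisturbed in the last picture. The jar, punch and gouge were not in it, and the tin only partly, but no move brought the arm down near any of them.
- **Disagreements:** None of the checks failed. Estimates of the same feature from different views agreed within about 2 mm.

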